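# Close the board tester's tray and hold its two reset keys

## Robot

A 6-joint arm with a two-finger parallel gripper is mounted at the origin on the work surface. World frame = base frame: x ahead of the robot, y to its left, z up, the work surface at z = 0. Lengths are in m, angles in rad, forces in N, time in s.
With the tool pointing down it reaches from about 0.35 to 0.975 m from the base axis. Payload 7.1 kg.
Tool frame: the origin (TCP) lies at the very end of the fingers, on their centre line; the grasp point (between the pads) lies 19 mm behind it; z points along the fingers, y is the direction in which the jaws open and shut (so a half turn about z gives the same grasp; the last joint's range is limited). The gripper opens to 88 mm and grips with 3 to 60 N. Pads are 20 mm wide; open, the fingers measure 115 mm over their backs; the gripper's body (75 mm by 178 mm) begins 61 mm behind the grasp point.
Start: joints at [-1.322, 0.423, 1.63, -0, 1.089, -0.019], TCP at [0.165, -0.603, 0.223] pointing down, gripper open.
Joint ranges: [-3, 3], [-0.9, 2.11], [0.09, 2.58], [-1.31, 4.45], [0.11, 2.69], [-2.54, 2.54]. Speed limits (rad/s): [2.39, 2.39, 3.01, 3.14, 3.14, 3.14].

## Interface

Orientations are given as a unit quaternion [x, y, z, w].
In Python, from rig import manip gives the robot as it stands.
- The arm moves only by the shell command python3 -m inch 'ROWS'. ROWS is JSON, a list of rows, each a list of 3 entries, a list of its own where there are three numbers: the opening in per cent of the stroke, from 0 (shut) to 100 (fully open), then the shift along the tool's x, y, z in mm, then the turn, a rotation vector about the tool's x, y, z in degrees. In form: [[hand, [dx, dy, dz], [rx, ry, rz]], ...]. A call has 1 to 5 rows; each row shifts and turns the commanded pose from where the row before left it, along the tool's axes as they then stand; what a row does not reach is not made up. A row lasts 1/8 s, in which the tool goes at most 62.5 mm and 10.7 degrees, less where a joint would pass 70% of its speed; a pose out of reach is approached as far as the arm can. A call with a gripper value outside its range is refused whole. The fingers move at their own pace and stop on an object; the grip force is fixed at half the most. Time passes only in rows, so rows that do not move let the fingers close. It gives the time, the measured TCP pose, the force and the opening at its end, in the units of the state.
- manip.sense(): the state, without advancing time (a new reading comes with each control period).
- manip.read_camera(name): name is "side" or "top"; returns a dict with "frame" (480x640x3 uint8, blue, green, red), "vertical_fov" (degrees; the focal length in pixels is half the picture's height over the tangent of half this angle, whatever the lens; pixels are square), "cx", "cy" (the principal point, pixels), "pose" (4x4, takes a point from camera to world coordinates). Camera axes: x right, y down, z forward; pixel columns grow to the right and rows downward; lengths in m; the calibration is good to about 2 mm. A picture is of the moment at which its call begins. There is no depth.
- manip.hand_in(): hands the job in, once; it reports no verdict.
Trained networks look in a picture, given as the dict that the camera call returned (one of the last four; its "shot" number tells which), for a name from the list of things; names that differ only in an ending like _2 or _b are one class to them, and where a whole thing is asked for, a point or a joint stands for the part that bears it (a point fixed in the world has none). Each returns a list of dicts, best first, with "p" (0 to 1); they miss things now and then, are a little off and sometimes report something else, mostly with a low value. They report only what shows in the picture. A call takes as long as a camera call.
- manip.spot_in(picture, query): "location" ([x, y, z] in m, in the coordinates of the camera as it stood for that picture, good to about 4 mm: the middle of the surface that is visible of it).
- manip.cut_out(picture, query): "mask" (480x640 bool, what is visible of it).
- manip.landmark_of(picture, query): "location" ([x, y, z] in m, in the coordinates of the camera as it stood for that picture, good to about 4 mm: a listed point, or the origin of a listed thing).
The state is a dict: "time": time; "q": joint angles; "qvel": joint speeds; "effort": joint torques, N m; "tool_pos": TCP position; "orientation": TCP orientation; "contact_force": force on the tool from outside, world axes, zero at the start; "torque": the same for the moment, N m; "finger_gap": finger opening in m.
Only numpy, scipy, OpenCV 4.12 (cv2) and the standard library are available. Lean on these libraries where they do the work, as an engineer would, in place of code of your own. Each camera call takes 0.05 s, during which the arm holds its last target.

## Task

The board tester's tray stands open. Push it fully home with the fingertips, then press the tester's two round reset keys down together, one with each fingertip, hold them both fully down for two seconds, and let both go. Do not press the bar-shaped key, and do not pick up or disturb anything else on the bench.

Things in the scene. Friction and masses are not known exactly. Their poses are not given: they have to be found in the camera images.
- tester: board tester, a grey box fixed to the bench, 160 mm deep (x), 220 mm wide (y), 70 mm tall; origin under its centre, its front (with the tray) faces its own -x. Three pale keys stand in one row along its y axis on its top, 35 mm in front of its centre, at three places 36 mm apart (the middle one on the centre line); two are round, one is a bar, and any key may stand at any of the places. Each stands in a black collar 5 mm high (31 mm round, or 46 x 24 mm for the bar)
- tray (a joint): how far the tester's tray stands out, m: 0 is fully home against its stop, 0.08 is fully out. It slides along the tester's x axis (home is towards the tester's +x), with about 2 N of friction, and stays where it is left
- tray_front (a point): centre of the outer face of the tray's flat aluminium front panel, which is 150 mm wide, 48 mm tall (from 10 to 58 mm above the bench) and 6 mm thick and has no handle; moves with the tray. With the tray home it lies 86 mm in front of the tester's centre, 6 mm proud of the box
- key_a (a joint): first round key of the tester: how far it is pressed, 0 (up) to 0.006 m (fully down, where about 5 N is needed; it starts to move at 1.5 N). It springs up by itself when let go
- key_a_cap: cap of the first round key, 22 mm across, flat; origin at the centre of its top face, 90 mm above the bench when up; its x and y axes are those of the tester; moves down with the key
- key_b (a joint): second round key of the tester: how far it is pressed, 0 (up) to 0.006 m (fully down, where about 5 N is needed; it starts to move at 1.5 N). It springs up by itself when let go
- key_b_cap: cap of the second round key, 22 mm across, flat; origin at the centre of its top face, 90 mm above the bench when up; its x and y axes are those of the tester; moves down with the key
- key_c (a joint): bar-shaped key of the tester: how far it is pressed, 0 (up) to 0.006 m (fully down, where about 5 N is needed; it starts to move at 1.5 N). It springs up by itself when let go
- key_c_cap: cap of the bar-shaped key, 40 mm along the tester's x, 16 mm along its y, flat; origin at the centre of its top face, 90 mm above the bench when up; its x and y axes are those of the tester; moves down with the key
- capacitor: electrolytic can capacitor standing on the tester's top near its back edge, 22 mm across, 34 mm tall; origin under its foot. A bystander: leave it
- heatsink: loose black finned heatsink, 60 x 36 x 32 mm, beside the tester on its +y side; origin under its centre. A bystander: leave it
- reel: bare metal reel standing on its flange, 56 mm across, 35 mm tall, beside the tester on its -y side; origin under its centre. A bystander: leave it
- jar: amber glass jar with a steel cap, 40 mm across, 45 mm tall, on the bench near the robot, to its right; origin under its foot. A bystander: leave it
- driver: screwdriver lying on the bench to the robot's right; origin under it. A bystander: leave it
- tin: shallow steel bowl, 72 mm across, 25 mm tall, on the bench to the robot's left; origin under its foot. A bystander: leave it
- choke: copper coil on a 34 mm square foot, 18 mm tall, on the bench to the robot's left; origin under its foot. A bystander: leave it

How it is judged:
On the way, in this order (a step that is already met when the one before it is completed fails the run):
1. the tray is fully home (within 3 mm) (value of joint tray below 0.003 m), for 0.2 s.
2. with the tray home, both round keys are held at least 4 mm down by the fingers for 1.5 s on end (value of joint tray below 0.003 m and value of joint each of key_a, key_b above 0.004 m and contact force between the fingers and key_a_cap above 0.3 N and contact force between the fingers and key_b_cap above 0.3 N), for 1.5 s.
3. both round keys are let go (value of joint each of key_a, key_b below 0.0015 m), for 0.2 s.
At the end, for the whole second after the job is handed in: The tray is home within 3 mm, all three keys are up (less than 1.5 mm down), and everything loose is at rest (all of step 3 and value of joint tray below 0.003 m and value of joint key_c below 0.0015 m and linear speed of each of capacitor, heatsink, reel, jar, driver, tin, choke below 0.02 m/s); the robot touches nothing.
It fails at once if the bar-shaped key is pressed (more than 2 mm) (value of joint key_c above 0.002 m).
It fails at once if one round key is pressed without the other (one more than 4.5 mm down while the other is less than 1 mm down) ((value of joint key_a above 0.0045 m and value of joint key_b below 0.001 m) or (value of joint key_b above 0.0045 m and value of joint key_a below 0.001 m)).
It fails at once if a bystander is picked up or shifted by more than 15 mm (distance of any of capacitor, heatsink, reel, jar, driver, tin, choke from where it was at the start of the episode above 0.015 m).
It fails at once if a bystander is tipped over (angle between any of capacitor, jar, reel, heatsink, tin, choke's own z axis and vertical above 0.5 rad).
It also fails if it takes over 45 s, if anything falls off the work surface, if the arm or the gripper's body presses on something with over 40 N, if the wrist force passes 120 N, or if a joint passes its speed limit or range.

## Working session

There is one attempt and no reset: what is moved stays moved. The work goes in short steps, Python scripts to look and compute and a shell command to move; the robot and the scene stay as the last step left them, time stands still between calls to the robot, and variables do not carry over. Pictures are saved under pics/ and viewed, and the job is handed in when it is done.

```bash
mkdir -p pics; ls; cat > h.py <<'E'
from rig import manip
import numpy as np, cv2
def w(pic,loc):
    return (pic["pose"]@np.r_[loc,1])[:3]
def px(pic,P):
    c=np.linalg.inv(pic["pose"])@np.r_[P,1]
    f=240/np.tan(np.radians(pic["vertical_fov"])/2)
    return c[0]/c[2]*f+pic["cx"],c[1]/c[2]*f+pic["cy"]
def ray(pic,u,v,z):
    f=240/np.tan(np.radians(pic["vertical_fov"])/2)
    d=pic["pose"][:3,:3]@np.array([(u-pic["cx"])/f,(v-pic["cy"])/f,1]);o=pic["pose"][:3,3]
    return o+d*(z-o[2])/d[2]
E
python3 - <<'E'
from h import *
np.set_printoptions(precision=4,suppress=True)
for n in ["top","side"]:
    p=manip.read_camera(n); cv2.imwrite(f"pics/{n}0.png",p["frame"])
    print(n,p["pose"][:3,3],p["vertical_fov"])
    for q in ["tester","tray_front","key_a_cap","key_c_cap","capacitor","heatsink","reel"]:
        for r in manip.landmark_of(p,q)[:3]:
            P=w(p,r["location"]); print(q,round(r["p"],2),P,np.round(px(p,P)))
s=manip.sense();print({k:np.round(v,3) for k,v in s.items()})
E
```

```text
pics
top [ 0.3725 -0.0101  1.1292] 46.61766254576589
tester 0.81 [0.6139 0.0705 0.0023] [268. 191.]
tester 0.52 [ 0.329   0.2463 -0.0009] [182. 334.]
tester 0.49 [0.5843 0.1036 0.0909] [247. 197.]
tray_front 0.74 [0.47   0.0828 0.0375] [261. 259.]
key_a_cap 0.65 [0.5759 0.0706 0.0893] [265. 201.]
key_c_cap 0.57 [0.5745 0.0362 0.0896] [283. 202.]
capacitor 0.72 [0.6709 0.1336 0.0703] [232. 156.]
heatsink 0.6 [0.6469 0.2121 0.0018] [199. 177.]
reel 0.89 [ 0.5915 -0.1167 -0.0018] [359. 200.]
side [-0.0761  1.1247  0.817 ] 44.778393797863174
tester 0.56 [ 0.6094  0.0669 -0.0019] [260. 289.]
tray_front 0.7 [0.4719 0.0833 0.0362] [305. 291.]
key_a_cap 0.5 [ 0.6104  0.0645 -0.0034] [260. 289.]
key_a_cap 0.47 [0.5743 0.0654 0.0906] [270. 260.]
key_c_cap 0.5 [0.6443 0.2086 0.0037] [217. 314.]
key_c_cap 0.46 [0.5713 0.0318 0.0885] [277. 255.]
capacitor 0.7 [0.6712 0.136  0.0736] [221. 272.]
heatsink 0.64 [0.6448 0.2133 0.0043] [216. 314.]
heatsink 0.43 [0.6745 0.1371 0.0737] [220. 271.]
reel 0.63 [ 0.5912 -0.1179  0.0037] [299. 255.]
{'time': np.float64(0.8), 'q': array([-1.322,  0.423,  1.63 , -0.   ,  1.089, -0.019]), 'qvel': array([-0.002, -0.001,  0.001, -0.001, -0.   , -0.   ]), 'effort': array([ -0.   , -54.451, -27.403,   0.064,   0.017,  -0.   ]), 'tool_pos': array([ 0.165, -0.603,  0.223]), 'orientation': array([0.991, 0.133, 0.   , 0.   ]), 'contact_force': array([ 0.011, -0.738, -0.076]), 'torque': array([ 0.01 , -0.006,  0.003]), 'finger_gap': np.float64(0.088)}
```

```bash
python3 - <<'E'
import cv2
a=cv2.imread("pics/top0.png");cv2.imwrite("pics/top0c.png",cv2.resize(a[130:290,170:380],None,fx=3.7,fy=3.7,interpolation=cv2.INTER_CUBIC))
a=cv2.imread("pics/side0.png");cv2.imwrite("pics/side0c.png",cv2.resize(a[220:360,180:380],None,fx=4,fy=4,interpolation=cv2.INTER_CUBIC))
E
```

```text
(no output)
```

View pics/top0.png

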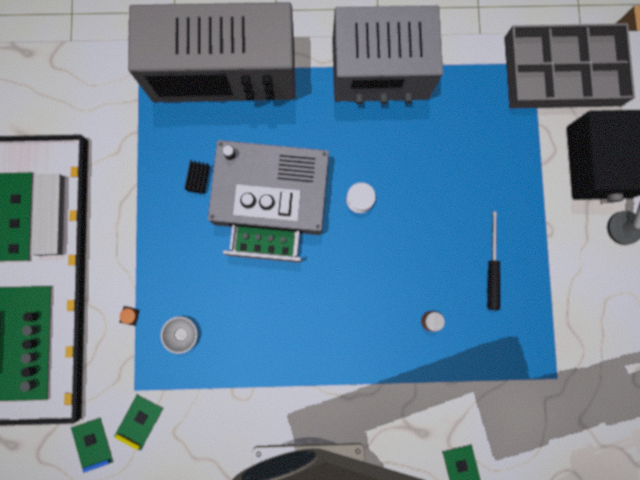

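View pics/top0c.png

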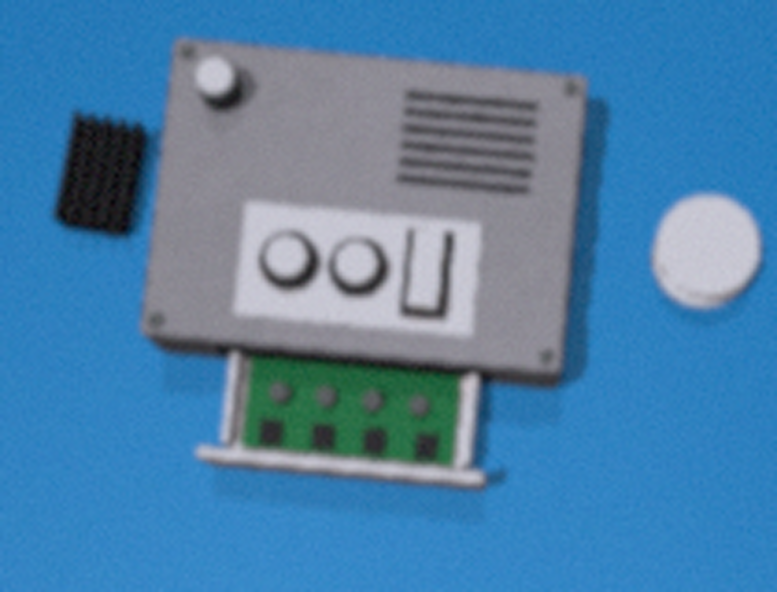

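View pics/side0c.png

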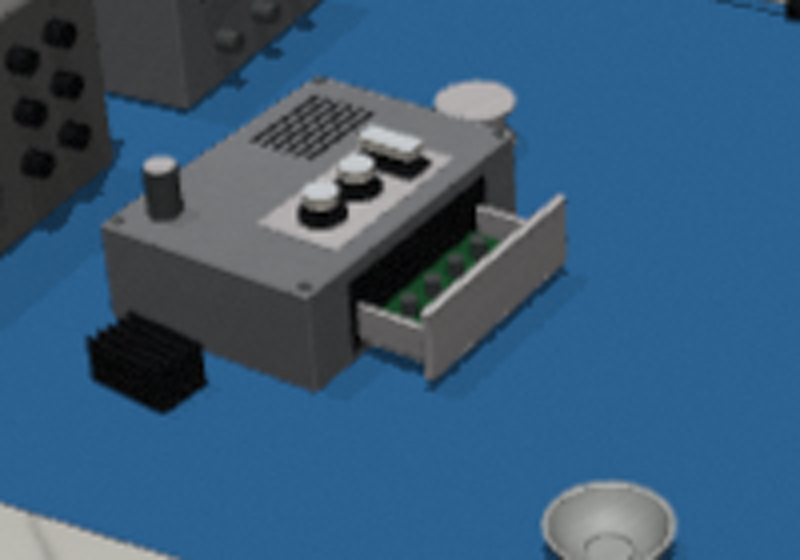

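The top view shows the tester yawed slightly clockwise. The two round keys are at about (248,199) and (267,201), the left and middle places, and the bar is at the right (285,203). The side view agrees. Next I'll refine the pose.

```bash
python3 - <<'E'
from h import *
np.set_printoptions(precision=4,suppress=True)
T=manip.read_camera("top");S=manip.read_camera("side")
for n,p,C,(x0,y0,s) in [("top",T,dict(k1=(289,256,.09),k2=(357,263,.09),bar=(424,271,.09),lf=(155,320,.07),rf=(546,355,.07),lb=(187,50,.07),rb=(572,88,.07)),(170,130,3.7)),
  ("side",S,dict(k1=(321,192,.09),k2=(356,165,.09),bar=(392,142,.09)),(180,220,4))]:
    for k,(u,v,z) in C.items():
        print(n,k,ray(p,(u+.5)/s-.5+x0,(v+.5)/s-.5+y0,z))
# key centers from masks
for n,p in [("top",T),("side",S)]:
    for q in ["key_a_cap","key_c_cap"]:
        for r in manip.cut_out(p,q)[:3]:
            ys,xs=np.nonzero(r["mask"]); print(n,q,round(r["p"],2),len(xs),xs.mean(),ys.mean(),ray(p,xs.mean(),ys.mean(),.09))
        for r in manip.landmark_of(p,q)[:4]: print("  lm",round(r["p"],2),w(p,r["location"]))
E
```

```text
top k1 [0.5812 0.1026 0.09  ]
top k2 [0.5767 0.0679 0.09  ]
top bar [0.5718 0.0337 0.09  ]
top lf [0.553  0.1745 0.07  ]
top rf [ 0.5298 -0.028   0.07  ]
top lb [0.697  0.1573 0.07  ]
top rb [ 0.6719 -0.0454  0.07  ]
side k1 [0.5791 0.1056 0.09  ]
side k2 [0.5754 0.0693 0.09  ]
side bar [0.5686 0.0358 0.09  ]
top key_a_cap 0.68 103 265.90291262135923 200.62135922330097 [0.5769 0.0683 0.09  ]
  lm 0.66 [0.5745 0.0713 0.0898]
top key_c_cap 0.56 161 284.527950310559 201.9689440993789 [0.5735 0.0331 0.09  ]
top key_c_cap 0.56 165 228.76969696969698 151.92727272727274 [0.6732 0.1378 0.09  ]
top key_c_cap 0.2 635 360.6992125984252 196.98740157480316 [ 0.5798 -0.1117  0.09  ]
  lm 0.68 [0.5726 0.036  0.089 ]
  lm 0.51 [0.3677 0.3476 0.0029]
  lm 0.56 [0.5755 0.0673 0.0914]
  lm 0.45 [0.5719 0.0306 0.0892]
```

```bash
cat >> h.py <<'E'
from scipy.spatial.transform import Rotation as Rr
YAW=np.radians(-6.8)
K2=np.array([0.5762,0.0690]);XA=np.array([np.cos(YAW),np.sin(YAW)]);YA=np.array([-np.sin(YAW),np.cos(YAW)])
C=K2+0.035*XA
M=K2+0.018*YA
def go(tx,ty,tz):
    s=manip.sense();R=Rr.from_quat(s["orientation"])
    Rt=Rr.from_matrix(np.array([[XA[0],-YA[0],0],[XA[1],-YA[1],0],[0,0,-1]]))
    d=R.inv().apply(np.array([tx,ty,tz])-s["tool_pos"])*1000
    print("shift",d.round(1),"turn",np.degrees((R.inv()*Rt).as_rotvec()).round(2),"t",s["time"],"pos",s["tool_pos"].round(4),"F",s["contact_force"].round(2),"gap",round(s["finger_gap"],4))
E
python3 -m inch '[[26,[0,0,0],[0,0,7]],[26,[0,0,0],[0,0,7]],[26,[0,0,0],[0,0,8]],[26,[40,-40,0],[0,0,0]]]'
python3 - <<'E'
from h import *
go(.4,-.3,.2)
P=C-XA*(0.141+0.010+0.03); print(P)
go(P[0],P[1],.2)
E
```

```text
time: 1.8
tool_pos: [0.2085, -0.5692, 0.2227]
orientation: [0.998, -0.061, 0.0, 0.001]
contact_force: [1.0, -0.1, -0.4]
finger_gap: 0.051
shift [ 157.3 -290.5   22.3] turn [ 0.08 -0.01 -0.19] t 1.8 pos [ 0.2085 -0.5692  0.2227] F [ 1.02 -0.1  -0.44] gap 0.051
[0.43122704 0.08628698]
shift [ 141.3 -677.7   21.8] turn [ 0.08 -0.01 -0.19] t 1.8 pos [ 0.2085 -0.5692  0.2227] F [ 1.02 -0.1  -0.44] gap 0.051
```

```bash

python3 -m inch '[[26,[28,-50,0],[0,0,0]],[26,[28,-50,0],[0,0,0]],[26,[28,-50,0],[0,0,0]],[26,[28,-50,0],[0,0,0]],[26,[28,-50,0],[0,0,0]]]'
python3 -m inch '[[26,[0,-55,4],[0,0,0]],[26,[0,-55,4],[0,0,0]],[26,[0,-55,4],[0,0,0]],[26,[0,-55,4],[0,0,0]],[26,[0,-55,4],[0,0,0]]]'
python3 - <<'E'
from h import *
P=C-XA*(0.141+0.010+0.03); print(P)
go(P[0],P[1],.032)
E
```

```text
time: 2.42
tool_pos: [0.3788, -0.3341, 0.2229]
orientation: [0.998, -0.058, 0.0, 0.0]
contact_force: [0.6, -0.3, -0.2]
finger_gap: 0.0226
time: 3.05
tool_pos: [0.4099, -0.0607, 0.2029]
orientation: [0.998, -0.058, 0.001, 0.0]
contact_force: [0.6, -0.0, -0.1]
finger_gap: 0.0227
[0.43122704 0.08628698]
shift [   3.9 -148.5  170.9] turn [ 0.   -0.06  0.12] t 3.05 pos [ 0.4099 -0.0607  0.2029] F [ 0.61 -0.02 -0.13] gap 0.0227
```

```bash

python3 -m inch '[[26,[0,-50,20],[0,0,0]],[26,[0,-50,30],[0,0,0]],[26,[0,-47,30],[0,0,0]],[26,[0,0,45],[0,0,0]],[26,[0,0,40],[0,0,0]]]'
python3 - <<'E'
from h import *
P=C-XA*(0.141+0.010+0.03)
go(P[0],P[1],.032)
P=C-XA*(0.096)
go(P[0],P[1],.032)
p=manip.read_camera("side");cv2.imwrite("pics/s1.png",cv2.resize(p["frame"][180:380,160:400],None,fx=3,fy=3,interpolation=2))
E
```

```text
time: 3.68
tool_pos: [0.427, 0.0846, 0.0366]
orientation: [0.998, -0.057, 0.0, -0.0]
contact_force: [0.3, -0.5, -0.4]
finger_gap: 0.023
shift [ 4.  -2.2  4.6] turn [-0.02 -0.05  0.26] t 3.675 pos [0.427  0.0846 0.0366] F [ 0.32 -0.46 -0.35] gap 0.023
shift [89.  -1.8  4.7] turn [-0.02 -0.05  0.26] t 3.675 pos [0.427  0.0846 0.0366] F [ 0.32 -0.46 -0.35] gap 0.023
```

View pics/s1.png

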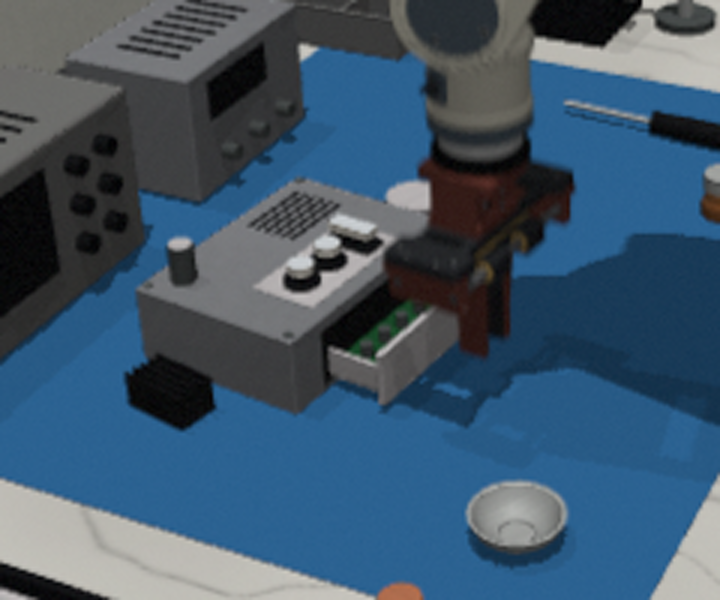

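The fingers sit in front of the tray panel, around (485,320) in the crop, and nothing is touching. I'll push in stages.

```bash

python3 -m inch '[[26,[15,-2,2],[0,0,0]],[26,[15,0,0],[0,0,0]],[26,[15,0,0],[0,0,0]],[26,[15,0,0],[0,0,0]],[26,[15,0,0],[0,0,0]]]'
python3 -m inch '[[26,[6,0,0],[0,0,0]],[26,[0,0,0],[0,0,0]]]'
python3 - <<'E'
from h import *
P=C-XA*(0.096)
go(P[0],P[1],.035)
E
```

```text
time: 4.35
tool_pos: [0.5026, 0.0767, 0.0363]
orientation: [0.998, -0.058, 0.0, -0.0]
contact_force: [-1.9, -0.1, 2.1]
finger_gap: 0.0231
time: 4.6
tool_pos: [0.5083, 0.0761, 0.0357]
orientation: [0.998, -0.058, 0.001, -0.0]
contact_force: [0.1, -0.4, -0.5]
finger_gap: 0.0231
shift [ 7.3 -0.9  0.7] turn [-0.01 -0.07  0.13] t 4.6 pos [0.5083 0.0761 0.0357] F [ 0.06 -0.37 -0.53] gap 0.0231
```

```bash

for i in 1; do python3 -m inch '[[26,[3,0,0],[0,0,0]],[26,[3,0,0],[0,0,0]]]'; done
python3 -m inch '[[26,[2,0,0],[0,0,0]]]'
python3 -m inch '[[26,[2,0,0],[0,0,0]]]'
```

```text
time: 4.85
tool_pos: [0.5127, 0.0755, 0.0355]
orientation: [0.998, -0.058, -0.001, 0.0]
contact_force: [-2.8, 0.1, 0.1]
finger_gap: 0.0228
time: 4.97
tool_pos: [0.5149, 0.0753, 0.0355]
orientation: [0.998, -0.058, -0.0, 0.0]
contact_force: [-5.8, 0.6, 3.0]
finger_gap: 0.023
time: 5.1
tool_pos: [0.5149, 0.0751, 0.0354]
orientation: [0.998, -0.058, -0.003, 0.0]
contact_force: [-12.2, 2.8, 9.0]
finger_gap: 0.0232
```

```bash

python3 -m inch '[[26,[2,0,0],[0,0,0]],[26,[0,0,0],[0,0,0]],[26,[0,0,0],[0,0,0]]]'
python3 -m inch '[[26,[-25,0,0],[0,0,0]],[26,[-30,0,0],[0,0,0]],[26,[0,0,-50],[0,0,0]],[26,[0,0,-50],[0,0,0]]]'
python3 - <<'E'
from h import *
np.set_printoptions(precision=4,suppress=True)
for n,(a,b,c,d) in [("side",(200,340,180,340)),("top",(130,290,180,380))]:
    p=manip.read_camera(n);cv2.imwrite(f"pics/{n}2.png",cv2.resize(p["frame"][a:b,c:d],None,fx=3.7,fy=3.7,interpolation=2))
    for r in manip.landmark_of(p,"tray_front")[:1]:
        P=w(p,r["location"]);print(n,r["p"],P,(C-P[:2])@XA)
    for q in ["key_a_cap","key_c_cap"]:
        for r in manip.landmark_of(p,q)[:3]: print(q,r["p"],w(p,r["location"]))
print(M);go(M[0],M[1],.13)
E
```

```text
time: 5.48
tool_pos: [0.5149, 0.075, 0.0352]
orientation: [0.998, -0.058, -0.004, 0.0]
contact_force: [-12.6, 4.0, 9.9]
finger_gap: 0.0229
time: 5.98
tool_pos: [0.4645, 0.0813, 0.1366]
orientation: [0.998, -0.058, -0.0, 0.0]
contact_force: [0.8, -0.6, 0.8]
finger_gap: 0.0228
side 0.63 [0.5693 0.0316 0.087 ] 0.037402637239975875
key_a_cap 0.42 [0.5768 0.0643 0.0921]
key_c_cap 0.53 [ 0.4571 -0.3835 -0.0025]
key_c_cap 0.52 [0.5723 0.031  0.0883]
top 0.45 [ 0.5948 -0.1173  0.0017] -0.0055443523000420075
key_c_cap 0.48 [0.5712 0.0344 0.0891]
[0.5783 0.0869]
shift [113.1 -19.1   4.1] turn [0.04 0.14 0.14] t 6.375 pos [0.4638 0.0811 0.1344] F [ 0.38 -0.23  0.85] gap 0.023
```

View pics/side2.png

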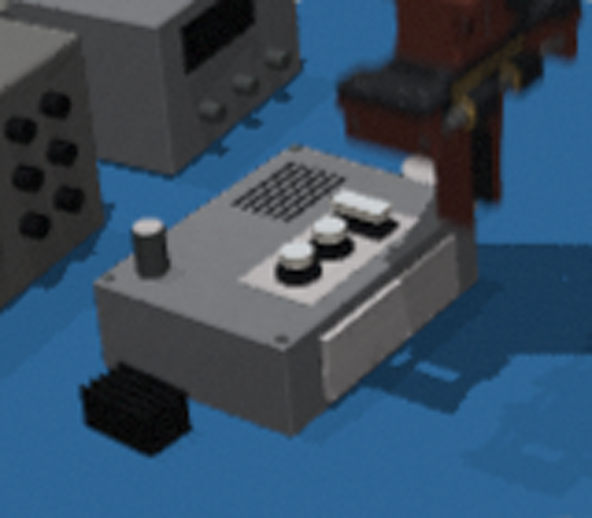

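View pics/top2.png

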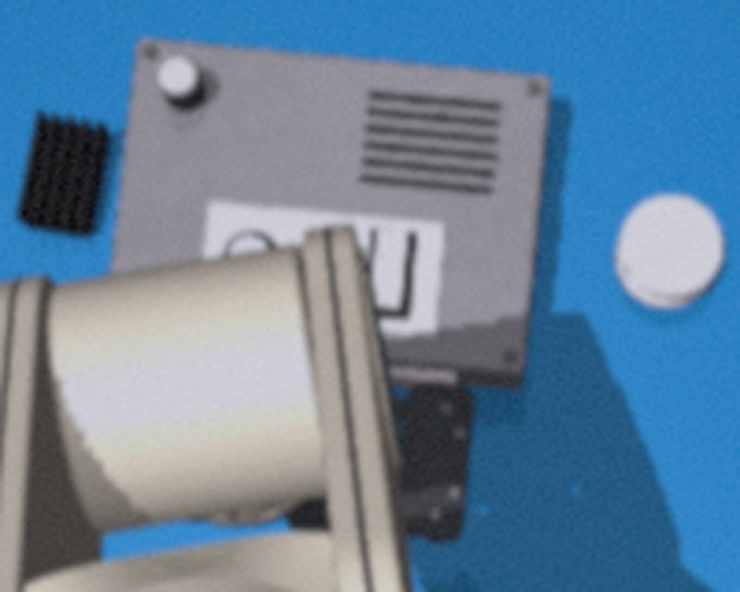

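The tray panel sits flush against the box in the side view, and the push stopped against a firm stop at the predicted place. Moving above the two round keys.

```bash

python3 -m inch '[[26,[38,-6,0],[0,0,0]],[26,[38,-6,0],[0,0,0]],[26,[37,-7,0],[0,0,0]],[26,[0,0,20],[0,0,0]],[26,[0,0,0],[0,0,0]]]'
python3 - <<'E'
from h import *
go(M[0],M[1],.1)
p=manip.read_camera("side");cv2.imwrite("pics/s3.png",cv2.resize(p["frame"][200:300,210:330],None,fx=6,fy=6,interpolation=2))
E
```

```text
time: 7.0
tool_pos: [0.5773, 0.0867, 0.1128]
orientation: [0.998, -0.058, -0.003, 0.001]
contact_force: [-0.4, -0.3, 0.8]
finger_gap: 0.0229
shift [ 1.1 -0.3 12.8] turn [0.08 0.31 0.14] t 7.0 pos [0.5773 0.0867 0.1128] F [-0.38 -0.3   0.84] gap 0.0229
```

View pics/s3.png

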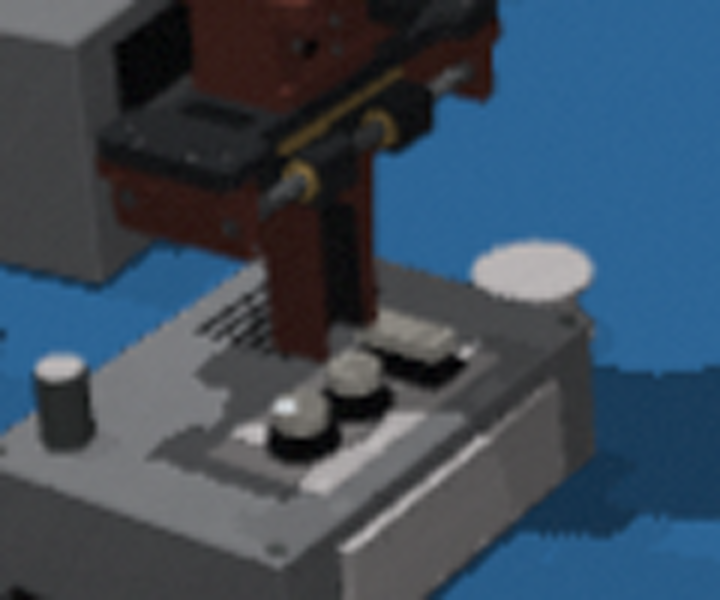

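```bash

python3 - <<'E'
from h import *
p=manip.read_camera("side"); s=manip.sense();R=Rr.from_quat(s["orientation"]).as_matrix()
a=cv2.resize(p["frame"][200:300,210:330],None,fx=6,fy=6,interpolation=2)
def dot(P,c):
    u,v=px(p,P);cv2.circle(a,(int((u-210+.5)*6),int((v-200+.5)*6)),3,c,-1)
for sg in (-1,1):
    for x in (-.01,.01):
        for y in (.0115,.025): dot(s["tool_pos"]+R@[x,sg*y,0],(0,255,255))
for k in (0,1):
    c=K2+YA*.036*k
    for t in np.linspace(0,6.28,13): dot(np.r_[c+.011*np.array([np.cos(t),np.sin(t)]),.09],(0,255,0))
cv2.imwrite("pics/s4.png",a)
E
```

```text
(no output)
```

View pics/s4.png

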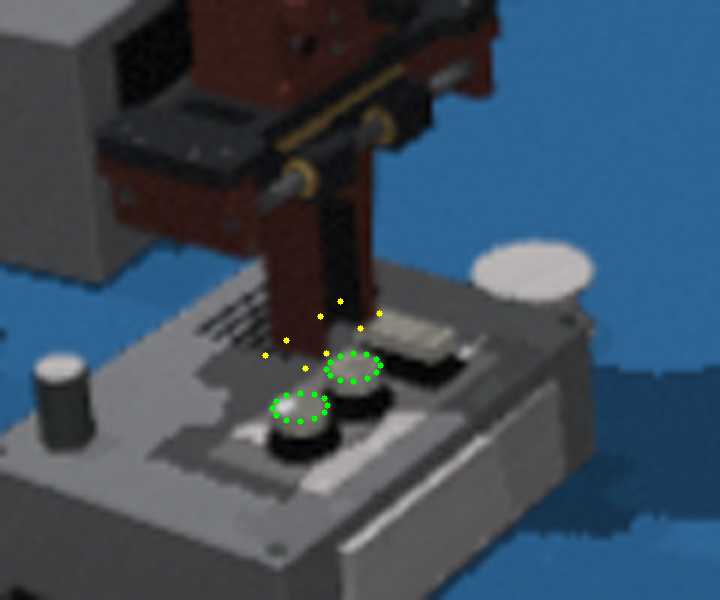

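```bash

python3 -m inch '[[26,[1,0,10],[0,0,0]],[26,[0,0,9],[0,0,0]],[26,[0,0,0],[0,0,0]]]'
python3 -m inch '[[26,[0,0,2],[0,0,0]],[26,[0,0,2],[0,0,0]],[26,[0,0,0],[0,0,0]]]'
python3 -m inch '[[26,[0,0,2],[0,0,0]],[26,[0,0,0],[0,0,0]]]'
```

```text
time: 7.48
tool_pos: [0.5794, 0.0868, 0.0959]
orientation: [0.998, -0.058, -0.001, 0.0]
contact_force: [-0.7, 0.4, 0.2]
finger_gap: 0.0226
time: 7.85
tool_pos: [0.5801, 0.0869, 0.0927]
orientation: [0.998, -0.058, 0.0, 0.0]
contact_force: [-0.0, 0.1, 0.3]
finger_gap: 0.0226
time: 8.1
tool_pos: [0.5801, 0.0869, 0.0906]
orientation: [0.998, -0.058, -0.0, 0.0]
contact_force: [-0.6, -0.0, -0.5]
finger_gap: 0.0228
```

```bash

python3 -m inch '[[26,[-1,0,2],[0,0,0]],[26,[0,0,0],[0,0,0]]]'
python3 -m inch '[[26,[0,0,2],[0,0,0]],[26,[0,0,0],[0,0,0]]]'
python3 -m inch '[[26,[0,0,2],[0,0,0]],[26,[0,0,0],[0,0,0]]]'
```

```text
time: 8.35
tool_pos: [0.58, 0.0869, 0.0892]
orientation: [0.998, -0.058, 0.001, -0.0]
contact_force: [1.0, -2.5, 3.9]
finger_gap: 0.0227
time: 8.6
tool_pos: [0.5801, 0.0869, 0.0872]
orientation: [0.998, -0.058, 0.001, -0.0]
contact_force: [2.4, -1.4, 6.1]
finger_gap: 0.023
time: 8.85
tool_pos: [0.5801, 0.0869, 0.0854]
orientation: [0.998, -0.058, 0.001, -0.0]
contact_force: [-0.1, -1.2, 8.1]
finger_gap: 0.0231
```

```bash

python3 - <<'E'
from h import *
go(M[0],M[1],.084)
p=manip.read_camera("side");cv2.imwrite("pics/s5.png",cv2.resize(p["frame"][200:300,210:330],None,fx=6,fy=6,interpolation=2))
print(manip.sense()["torque"])
E
```

```text
shift [-1.7  0.3  1.4] turn [-0.02 -0.11  0.14] t 8.85 pos [0.5801 0.0869 0.0854] F [-0.08 -1.16  8.09] gap 0.0231
[-0.26024847 -0.22445311 -0.00370429]
```

View pics/s5.png

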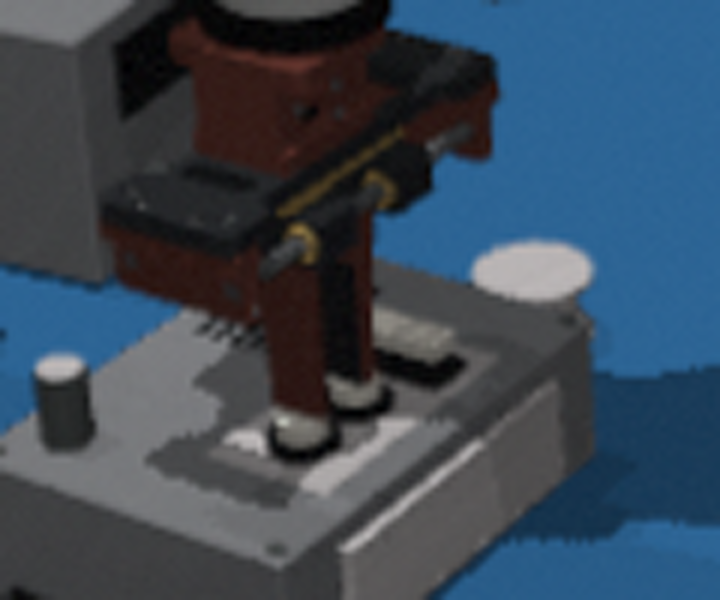

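Both fingertips rest on the round caps, near (300,425) and (355,390), and the bar is free. The 8 N fits two keys at about 4.5 mm. I'll press to the bottom and hold.

```bash

python3 -m inch '[[26,[0,0,2],[0,0,0]],[26,[0,0,1],[0,0,0]],[26,[0,0,0],[0,0,0]]]'
python3 -m inch '[[26,[0,0,1],[0,0,0]],[26,[0,0,0],[0,0,0]]]'
```

```text
time: 9.28
tool_pos: [0.5801, 0.0869, 0.0841]
orientation: [0.998, -0.058, 0.001, -0.0]
contact_force: [-3.9, -2.2, 22.3]
finger_gap: 0.0225
time: 9.52
tool_pos: [0.5802, 0.0869, 0.084]
orientation: [0.998, -0.058, 0.001, -0.0]
contact_force: [-7.0, -3.7, 31.8]
finger_gap: 0.0231
```

```bash

python3 -m inch '[[26,[0,0,0],[0,0,0]],[26,[0,0,0],[0,0,0]],[26,[0,0,0],[0,0,0]],[26,[0,0,0],[0,0,0]],[26,[0,0,0],[0,0,0]]]'
python3 -m inch '[[26,[0,0,0],[0,0,0]],[26,[0,0,0],[0,0,0]],[26,[0,0,0],[0,0,0]],[26,[0,0,0],[0,0,0]],[26,[0,0,0],[0,0,0]]]'
python3 - <<'E'
from h import *
p=manip.read_camera("side");cv2.imwrite("pics/s6.png",cv2.resize(p["frame"][200:300,210:330],None,fx=6,fy=6,interpolation=2))
E
python3 -m inch '[[26,[0,0,0],[0,0,0]],[26,[0,0,0],[0,0,0]],[26,[0,0,0],[0,0,0]],[26,[0,0,0],[0,0,0]],[26,[0,0,0],[0,0,0]]]'
python3 -m inch '[[26,[0,0,0],[0,0,0]],[26,[0,0,0],[0,0,0]],[26,[0,0,0],[0,0,0]]]'
```

```text
time: 10.15
tool_pos: [0.5802, 0.0869, 0.084]
orientation: [0.998, -0.058, 0.001, -0.0]
contact_force: [-6.6, -2.1, 32.2]
finger_gap: 0.0229
time: 10.78
tool_pos: [0.5802, 0.0869, 0.084]
orientation: [0.998, -0.058, 0.001, -0.0]
contact_force: [-6.5, -3.5, 32.1]
finger_gap: 0.0229
time: 11.45
tool_pos: [0.5802, 0.0869, 0.084]
orientation: [0.998, -0.058, 0.001, -0.0]
contact_force: [-7.3, -3.0, 31.5]
finger_gap: 0.0225
time: 11.82
tool_pos: [0.5802, 0.0869, 0.084]
orientation: [0.998, -0.058, 0.001, -0.0]
contact_force: [-7.2, -2.7, 31.9]
finger_gap: 0.0224
```

View pics/s6.png

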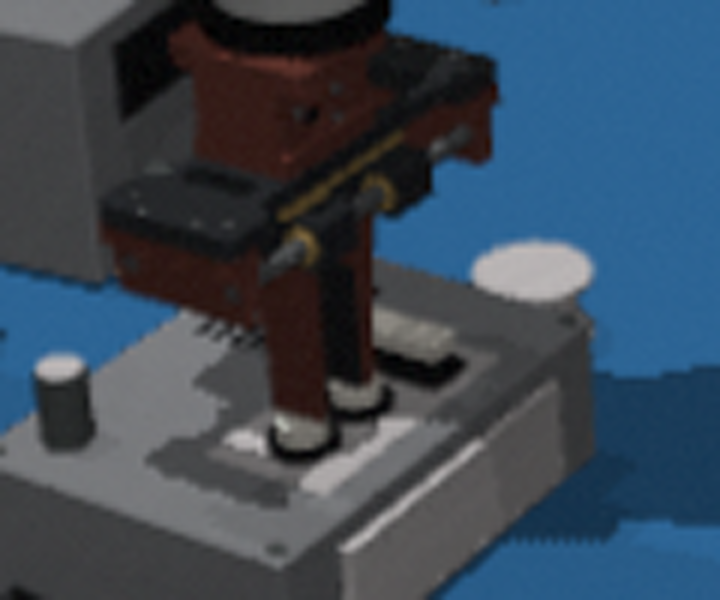

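Both keys sit low under the fingers, held for about 2.5 s, with the bar still up. Releasing straight upward.

```bash

python3 -m inch '[[26,[0,0,-6],[0,0,0]],[26,[0,0,-10],[0,0,0]],[26,[0,0,-25],[0,0,0]],[26,[0,0,-40],[0,0,0]],[26,[0,0,-30],[0,0,0]]]'
python3 -m inch '[[26,[-30,0,-10],[0,0,0]],[26,[-30,0,0],[0,0,0]],[26,[0,0,0],[0,0,0]],[26,[0,0,0],[0,0,0]]]'
python3 - <<'E'
from h import *
p=manip.read_camera("side");cv2.imwrite("pics/s7.png",p["frame"])
cv2.imwrite("pics/s7c.png",cv2.resize(p["frame"][200:350,180:340],None,fx=4,fy=4,interpolation=2))
go(M[0],M[1],.2)
E
```

```text
time: 12.45
tool_pos: [0.5784, 0.0871, 0.1925]
orientation: [0.998, -0.058, -0.001, -0.0]
contact_force: [0.6, 0.3, -0.3]
finger_gap: 0.0229
time: 12.95
tool_pos: [0.5201, 0.094, 0.2016]
orientation: [0.998, -0.058, 0.0, -0.0]
contact_force: [0.3, -0.5, -1.3]
finger_gap: 0.0229
shift [58.4  0.3  1.6] turn [-0.01 -0.01  0.14] t 13.0 pos [0.5204 0.094  0.2016] F [0.42 0.21 0.14] gap 0.023
```

View pics/s7c.png

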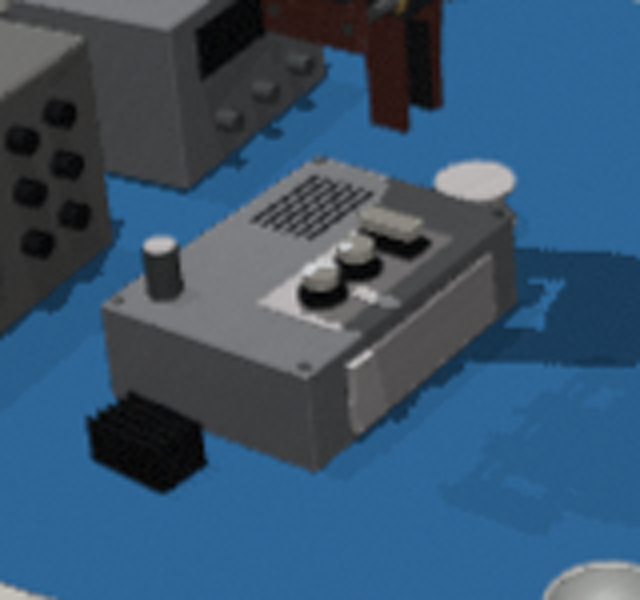

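The side view shows all three keys up, near (322,275), (356,248) and (392,222), the tray flush and the bystanders in place. The arm is clear, so I'm handing in.

```bash
python3 -c "
from rig import manip
print(manip.hand_in())"
```

```text
the job is handed in; nothing more can be done
None
```

The job is done and handed in at about 13 s of the 45 s allowed; `hand_in` reports no verdict.

- **Tray:** I pushed it home with the two fingertips until it stopped firmly. The force rose to about 12 N with no further movement, about 1 mm from where I had calculated home to be. The side picture shows the panel flush with the box.
- **Round keys:** I pressed both together, one fingertip on each. They were fully down for about 2.5 s, with the TCP steady at z = 0.084 m and about 32 N in total.
- **Release:** I let both go by lifting straight up. The last side picture shows all three keys up and the tray flush. The capacitor, heatsink and reel look unmoved, and the fingers are well clear. The jar, driver, tin and choke were not checked again after the moves.

**Disagreements:**
- After the push, the network's `tray_front` reports were wrong. From the side camera it marked the bar key, and from the top camera, where the arm hid the tray, it marked the reel. I judged the tray from the contact force, the TCP position and the picture instead.
- The fingertip positions projected into the side picture were about 2 mm off what the picture showed, which is within the calibration error.

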